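# Index the sample carousel to the next hole

### The job

Bring the next jar to the label reader: with a fingertip press the carousel's black indexing plunger down to free the table, turn the table anticlockwise (seen from above) to the very next hole, and let the plunger spring fully out again so that the table is locked there. Press firmly but do not ram it, do not grasp or lift anything, and leave the jars and the bottle, slide box and beaker alone.

Things in the scene. Friction and masses are not known exactly. Their poses are not given: they have to be found in the camera images.
- carousel: Fixed round white base of the carousel, 244 mm across, 28 mm high. Origin: centre of its underside, below the vertical axis on which the table turns. Six lock holes (dark dots in steel rings) on its top face, on a circle of 100 mm radius, 60 degrees apart, the first on its +x axis: the plunger starts there. A label reader stands on its rim 210 degrees anticlockwise from +x.
- hole_next (a point): The next lock hole, 60 degrees anticlockwise (seen from above) from the one the plunger starts in: on the base's top face, 100 mm from the axis, 29 mm above the bench. It stands still.
- turntable (a joint): Angle of the table, rad: 0 at the start, grows anticlockwise from above; 1.047 = next hole. Aluminium disc 156 mm across, top face 40 mm above the bench, with a tab 36 mm wide out to 120 mm radius carrying the plunger, and six grey cups (42 mm across, rims 56 mm above the bench) at 50 mm radius. Turns easily when freed (0.03 Nm drag); about 0.01 rad of play when locked.
- plunger (a joint): Travel of the indexing plunger, m: 0 out, grows downwards, stop at 0.014. Spring: 3 N to start, 8 N at the stop. It locks the table up to 0.005; from 0.008 the table is free. Let go between holes it stays about 0.008 in, its hidden pin sliding lightly under the base plate; within about 5 mm (along its circle) of a hole it springs out by itself, centring and locking the table.
- plunger_top (a point): Centre of the flat top of the plunger's round black head (34 mm across, 8 mm thick, ordinary friction: a finger pressing on it drags it along). 76 mm above the bench when out, 62 mm when fully in; 100 mm from the axis, goes round with the table. Under the head: a 16 mm stem and a steel bush 26 mm across, top 52 mm above the bench. Nothing stands within 50 mm of it sideways above 56 mm.
- reader_window (a point): Middle of the dark window of the white label reader (42 x 70 x 75 mm high, part of the fixed base, 135 to 180 mm from the axis), 53 mm above the bench, on its side facing the axis. It stands still.
- jar_next: Small capped amber jar, 29 mm across, 48 mm high, loose in its cup (the next sample; at the start 150 degrees anticlockwise from the plunger, one cup before the reader). Origin at the centre of its underside, 43 mm above the bench; its top 91 mm above the bench.
- well_next (a point): Centre of the floor of the cup that holds jar_next; moves with the table, 50 mm from the axis, 43 mm above the bench.
- jar_read: Small capped amber jar, 29 mm across, 48 mm high, loose in its cup (the sample just read; at the start at the reader, 210 degrees anticlockwise from the plunger). Origin at the centre of its underside, 43 mm above the bench; its top 91 mm above the bench.
- well_read (a point): Centre of the floor of the cup that holds jar_read; moves with the table, 50 mm from the axis, 43 mm above the bench.
- jar_last: Small capped amber jar, 29 mm across, 48 mm high, loose in its cup (an earlier sample; at the start 270 degrees anticlockwise from the plunger). Origin at the centre of its underside, 43 mm above the bench; its top 91 mm above the bench.
- well_last (a point): Centre of the floor of the cup that holds jar_last; moves with the table, 50 mm from the axis, 43 mm above the bench.
- reagent_bottle: Loose capped white bottle, 48 mm across, 95 mm high, standing on the bench to one side of the carousel. Origin at the centre of its underside. Bystander.
- slide_box: Loose lidded slide box, 84 x 34 x 36 mm high, standing on the bench to one side of the carousel. Origin at the centre of its underside. Bystander.
- beaker: Loose empty glass beaker, 52 mm across at the rim, 60 mm high, standing on the bench to one side of the carousel. Origin at the centre of its underside. Bystander.
There are look-alikes about, which are no part of the job. Leave any green look-alike of the jar_read alone. What is shaped like the jar_next but pink is not meant.

How it is judged:
On the way, in this order (a step that is already met when the one before it is completed fails the run):
1. a finger has pressed the plunger in while the table is still at its first hole (value of joint plunger above 0.006 m and contact force between the fingers and plunger above 0.5 N and value of joint turntable between -0.2 and 0.2 rad), for 0.02 s.
2. the table has been turned anticlockwise past half way to the next hole (value of joint turntable above 0.6 rad), for 0.02 s.
At the end, for the whole second after the job is handed in: The table stands still within 0.05 rad of the next hole anticlockwise (1.047 rad from the start), the plunger is out to within 2 mm so that it is locked there, and the three jars stand upright (within 0.15 rad) in their own cups (within 7 mm of centre) (value of joint turntable between 0.997 and 1.097 rad and value of joint plunger below 0.002 m and velocity of joint turntable between -0.05 and 0.05 rad/s and horizontal distance between jar_next and well_next below 0.007 m and angle between each of jar_next, jar_read, jar_last's own z axis and vertical below 0.15 rad and horizontal distance between jar_read and well_read below 0.007 m and horizontal distance between jar_last and well_last below 0.007 m); the robot touches nothing.
It fails at once if a sample jar is touched by the robot (contact force between any of the fingers, the arm and jar_next above 1.5 N or contact force between any of the fingers, the arm and jar_read above 1.5 N or contact force between any of the fingers, the arm and jar_last above 1.5 N).
It fails at once if a sample jar is lifted out of its cup or tipped over (height (world z) of any of jar_next, jar_read, jar_last above 0.055 m or angle between any of jar_next, jar_read, jar_last's own z axis and vertical above 0.35 rad).
It fails at once if the bottle, slide box or beaker is shifted by more than 15 mm or lifted (distance of any of reagent_bottle, slide_box, beaker from where it was at the start of the episode above 0.015 m).
It fails at once if the plunger is pressed with more than 60 N (contact force between the fingers and plunger above 60 N).
It also fails if it takes over 38 s, if anything falls off the work surface, if the arm or the gripper's body presses on something with over 40 N, if the wrist force passes 120 N, or if a joint passes its speed limit or range.

### The arm

A 6-joint arm with a two-finger parallel gripper is mounted at the origin on the work surface. World frame = base frame: x ahead of the robot, y to its left, z up, the work surface at z = 0. Lengths are in m, angles in rad, forces in N, time in s.
With the tool pointing down it reaches from about 0.375 to 0.9 m from the base axis. Payload 3.1 kg.
Tool frame: the origin (TCP) lies on the centre line of the jaws, within the pads' length; the fingertips stand 25 mm ahead of it and the grasp point (between the pads) lies 6 mm ahead of it (robot.nose_length is the y of the fingertips in the tool frame, in m); y points along the fingers, z is the direction in which the jaws open and shut, and the axes are right-handed (so a half turn about y gives the same grasp; the last joint's range is limited). The gripper opens to 87 mm and grips with 3 to 60 N. Pads are 19 mm wide; open, the fingers measure 117 mm over their backs; the gripper's body (75 mm by 190 mm) begins 51 mm behind the grasp point.
Start: joints at [1.121, 0.527, 1.433, -0, 1.181, -0.178], TCP at [0.167, 0.602, 0.248] pointing down, gripper open.
Joint ranges: [-3.08, 3.08], [-0.75, 2.2], [0.22, 2.44], [-1.43, 4.57], [0, 2.65], [-2.85, 2.85]. Speed limits (rad/s): [2.79, 2.79, 3.14, 3.14, 3.14, 3.14].

### API

Orientations are given as a unit quaternion [x, y, z, w].
In Python, from rig import robot, eyes, ticket gives the robot as it stands.
- The arm moves only by the tool play_rows, never from a script. Its argument "series" is a list of rows, each a list of 7 numbers: the opening, from 0 (shut) to 1 (fully open), then the shift along the tool's x, y, z scaled (see below), then the turn, a rotation vector about the tool's x, y, z scaled (see below). In form: [[claw, dx, dy, dz, ax, ay, az], ...]. A call has 1 to 12 rows; each row shifts and turns the commanded pose from where the row before left it, along the tool's axes as they then stand; what a row does not reach is not made up. The controller multiplies each number of a shift by 100 mm and each number of a turn by 180 degrees. A row lasts 1/12 s, in which the tool goes at most 41.7 mm and 7.16 degrees, less where a joint would pass 70% of its speed; a pose out of reach is approached as far as the arm can. A call with a number of a shift or a turn outside -1 to 1 is refused whole. A call with a gripper value outside its range is refused whole. The fingers move at their own pace and stop on an object; "grip_force" is the grip in N (left out, the last holds). Time passes only in rows, so rows that do not move let the fingers close. It gives the time, the measured TCP pose, the force and the opening at its end, in the units of the state.
- robot.get_obs(): the state, without advancing time (a new reading comes with each control period).
- eyes.camera(name): name is "side" or "top"; returns the picture (420x560x3 uint8, red, green, blue); there is no depth.
- eyes.camera_params(name): a dict with "K" (3x3 intrinsics, pixels), "rvec" (rotation vector, rad) and "tvec" (3), from world to camera coordinates, as OpenCV has them. Camera axes: x right, y down, z forward; pixel columns grow to the right and rows downward; lengths in m; the calibration is good to about 2 mm. A picture is of the moment at which its call begins. camera_params takes no time and is no camera call.
- ticket.hand_in(): hands the job in, once; it reports no verdict.
The state is a dict: "time": time; "q": joint angles; "joint_velocities": joint speeds; "joint_torque": joint torques, N m; "position": TCP position; "tool_rot": TCP orientation; "ft_force": force on the tool from outside, world axes, zero at the start; "moment": the same for the moment, N m; "grip_width": finger opening in m.
Only numpy, scipy, OpenCV 4.12 (cv2) and the standard library are available. Lean on these libraries where they do the work, as an engineer would, in place of code of your own. Each camera call takes 0.05 s, during which the arm holds its last target.

## Working session

There is one attempt and no reset: what is moved stays moved. The work goes in short steps, Python scripts to look and compute and a tool call to move; the robot and the scene stay as the last step left them, time stands still between calls to the robot, and variables do not carry over. Pictures are saved under pics/ and viewed, and the job is handed in when it is done.

Besides the shell and the picture viewer there is one more tool, called by a JSON object that holds its "name" and its "arguments", one argument or row to a line. play_rows: Moves the arm, as the interface text tells. Its arguments: {"type":"object","properties":{"series":{"type":"array","items":{"type":"array","items":{"type":"number"}}},"grip_force":{"type":"number"}},"required":["series"]}

```bash
mkdir -p pics; ls; python3 - <<'E'
from rig import robot, eyes, ticket
import cv2
for n in("top","side"):
    cv2.imwrite(f"pics/{n}0.png",eyes.camera(n)[:,:,::-1]); print(n,eyes.camera_params(n))
print(robot.get_obs(), robot.nose_length)
E
```

```text
pics
top {'K': array([[505.87459844,   0.        , 273.71862597],
       [  0.        , 505.87459844, 203.74755223],
       [  0.        ,   0.        ,   1.        ]]), 'rvec': array([ 2.19026812, -2.22511419,  0.06638744]), 'tvec': array([-0.01800261,  0.52232835,  1.23545292])}
side {'K': array([[482.82335725,   0.        , 287.77959389],
       [  0.        , 482.82335725, 211.07531142],
       [  0.        ,   0.        ,   1.        ]]), 'rvec': array([ 0.05747518, -2.90360098,  1.13104313]), 'tvec': array([0.51813117, 0.04729545, 1.16079116])}
{'time': 0.1, 'q': array([ 1.12149412e+00,  5.28418554e-01,  1.43377663e+00, -1.21152853e-05,
        1.18141398e+00, -1.78466348e-01]), 'joint_velocities': array([-1.42375898e-04, -7.11526332e-04, -5.04321742e-04, -1.55634287e-03,
        5.70959990e-04,  6.83332064e-05]), 'joint_torque': array([-6.16937868e-04, -4.40986490e+01, -1.77148980e+01,  6.34526205e-02,
        5.34066057e-02, -3.05979438e-05]), 'position': array([0.1668921 , 0.60166397, 0.2466408 ]), 'tool_rot': array([ 0.70131241, -0.09567724,  0.09524452, -0.69995375]), 'ft_force': array([-0.4363349 ,  0.68871074,  0.91942601]), 'moment': array([-0.02307512, -0.0056679 , -0.03239245]), 'grip_width': 0.08651319816335894} 0.025
```

View pics/top0.png

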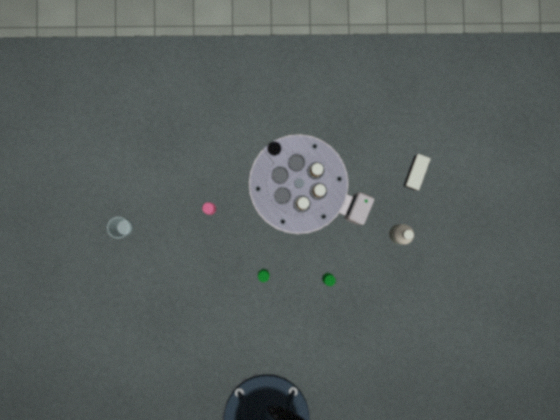

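View pics/side0.png

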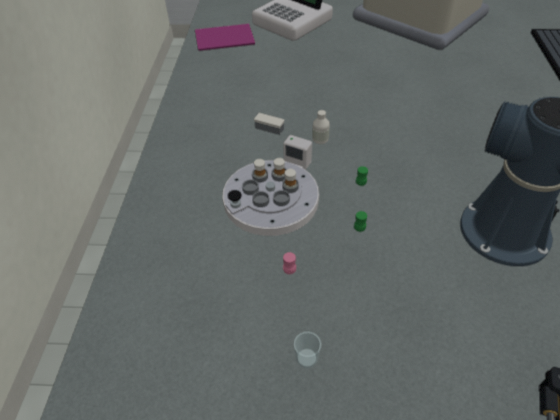

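```bash
cat > h.py <<'E'
import numpy as np, cv2
from rig import robot, eyes, ticket
def cam(n):
    p=eyes.camera_params(n); R=cv2.Rodrigues(np.array(p['rvec']))[0]; return np.array(p['K']),R,np.array(p['tvec'])
def ray(n,uv,z):
    K,R,t=cam(n); d=R.T@np.linalg.inv(K)@[uv[0],uv[1],1.]; c=-R.T@t
    return c+d*(z-c[2])/d[2]
def proj(n,P):
    K,R,t=cam(n); q=K@(R@np.array(P)+t); return q[:2]/q[2]
def blobs(mask,lo,hi):
    n,l,s,c=cv2.connectedComponentsWithStats(mask.astype(np.uint8)); return [(c[i].round(2),s[i,4]) for i in range(1,n) if lo<=s[i,4]<=hi]
E
python3 - <<'E'
from h import *
im=cv2.imread('pics/top0.png'); g=im.max(2).astype(int)
m=np.zeros(g.shape,bool); m[125:245,240:355]=True
print(ray('top',(299,184),.028))
for lev in(60,90):
    for c,a in blobs((g<lev)&m,4,400): print(lev,c,a,ray('top',c,.076)[:2].round(4),ray('top',c,.028)[:2].round(4))
# base disc outline
b=((g>110)&m).astype(np.uint8)
cs,_=cv2.findContours(b,cv2.RETR_EXTERNAL,cv2.CHAIN_APPROX_NONE); c=max(cs,key=cv2.contourArea); print(cv2.minEnclosingCircle(c), cv2.fitEllipse(c))
s=cv2.imread('pics/side0.png'); gs=s.max(2).astype(int); m=np.zeros(g.shape,bool); m[180:215,222:250]=True
for c,a in blobs((gs<60)&m,4,400): print('side',c,a,ray('side',c,.076)[:2].round(4))
big=np.hstack([cv2.resize(im[120:250,230:390],None,fx=2.5,fy=2.5,interpolation=3),cv2.resize(s[120:250,200:360],None,fx=2.5,fy=2.5,interpolation=3)])
cv2.imwrite('pics/c0.png',big)
E
```

```text
[ 0.56850626 -0.08838382  0.028     ]
60 [273.68 147.9 ] 124 [ 0.6505 -0.0272] [ 0.6579 -0.0281]
60 [257.5 188.5] 4 [0.5555 0.0122] [0.559  0.0129]
60 [350.78 205.5 ] 32 [ 0.5123 -0.2056] [ 0.5141 -0.2138]
90 [327.17 128.17] 6 [ 0.6955 -0.154 ] [ 0.7047 -0.16  ]
90 [339. 129.] 5 [ 0.6932 -0.1819] [ 0.7023 -0.1891]
90 [331.  137.5] 4 [ 0.6733 -0.1626] [ 0.6816 -0.169 ]
90 [335.   138.14] 7 [ 0.6716 -0.172 ] [ 0.6799 -0.1788]
90 [273.44 147.44] 156 [ 0.6516 -0.0266] [ 0.659  -0.0275]
90 [350.55 142.27] 11 [ 0.6613 -0.2085] [ 0.6692 -0.2167]
90 [314.12 145.88] 8 [ 0.6539 -0.1224] [ 0.6615 -0.1271]
90 [310.5 173. ] 12 [ 0.5901 -0.1126] [ 0.595 -0.117]
90 [339.  178.5] 8 [ 0.5761 -0.1793] [ 0.5805 -0.1864]
90 [257.78 188.33] 9 [0.5559 0.0116] [0.5594 0.0122]
90 [312.46 192.69] 13 [ 0.5437 -0.1163] [ 0.5468 -0.1208]
90 [349.69 207.55] 80 [ 0.5075 -0.2029] [ 0.5091 -0.211 ]
90 [323.2 216. ] 10 [ 0.4887 -0.1404] [ 0.4896 -0.1459]
90 [282.33 221.11] 9 [ 0.4783 -0.0446] [ 0.4787 -0.0462]
((300.0, 185.5), 53.593475341796875) ((299.5086975097656, 184.8967742919922), (98.55796813964844, 101.99852752685547), 84.22754669189453)
side [234.19 195.54] 111 [ 0.6459 -0.0222]
side [247.  192.1] 10 [ 0.6167 -0.0347]
```

View pics/c0.png

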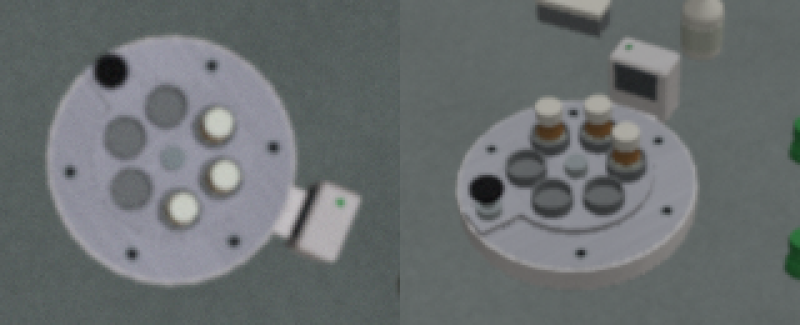

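```bash
python3 - <<'E'
from h import *
from scipy.spatial.transform import Rotation as Ro
o=robot.get_obs(); R=Ro.from_quat(o['tool_rot']).as_matrix(); print(R.round(4))
C=np.array([.5700,-.0869]);P=np.array([.6504,-.0279])
d=np.r_[P,.125]-o['position']; print(R.T@d*10)
for a in (36.3,96.3): print(C+.1*np.array([np.cos(np.deg2rad(a)),np.sin(np.deg2rad(a))]))
print(proj('top',(.6504,-.0279,.076)),proj('side',(.6504,-.0279,.072)))
E
```

```text
[[ 9.635e-01 -9.000e-04  2.675e-01]
 [-2.675e-01 -1.800e-03  9.635e-01]
 [-3.000e-04 -1.000e+00 -2.000e-03]]
[ 6.34354613  1.22368544 -4.77019209]
[ 0.65059283 -0.02769868]
[0.55902657 0.0124961 ]
[273.99513847 147.92119628] [232.74950467 194.95679994]
```

{"name": "play_rows", "arguments": {
  "series": [
    [0,0.26,0,-0.2,0,0,0],
    [0,0.26,0,-0.2,0,0,0],
    [0,0.26,0,-0.2,0,0,0],
    [0,0.26,0,-0.2,0,0,0],
    [0,0.26,0,-0.2,0,0,0],
    [0,0.26,0,-0.2,0,0,0],
    [0,0.26,0,-0.2,0,0,0],
    [0,0.26,0,-0.2,0,0,0],
    [0,0.26,0,-0.2,0,0,0],
    [0,0.26,0,-0.2,0,0,0],
    [0,0.26,0,-0.2,0,0,0],
    [0,0.26,0,-0.2,0,0,0]
  ],
  "grip_force": 10
}}

```text
time: 1.1
position: [0.404, 0.286, 0.2473]
tool_rot: [0.701, -0.096, 0.095, -0.701]
ft_force: [0.4, -0.2, 0.1]
grip_width: 0.0149
```

{"name": "play_rows", "arguments": {
  "series": [
    [0,0.26,0,-0.2,0,0,0],
    [0,0.26,0,-0.2,0,0,0],
    [0,0.26,0,-0.2,0,0,0],
    [0,0.26,0,-0.2,0,0,0],
    [0,0.26,0,-0.2,0,0,0],
    [0,0.26,0,-0.2,0,0,0],
    [0,0.26,0,-0.2,0,0,0],
    [0,0.26,0,-0.2,0,0,0],
    [0,0.26,0,-0.2,0,0,0],
    [0,0.26,0,-0.2,0,0,0],
    [0,0.2,0,-0.1,0,0,0],
    [0,0,0,0,0,0,0]
  ]
}}

```text
time: 2.1
position: [0.6207, 0.0061, 0.2471]
tool_rot: [0.701, -0.095, 0.098, -0.7]
ft_force: [0.6, 0.4, 0.1]
grip_width: 0.0
```

```bash
cat > d.py <<'E'
from h import *
from scipy.spatial.transform import Rotation as Ro
def to(x,y,z):
    o=robot.get_obs(); R=Ro.from_quat(o['tool_rot']).as_matrix()
    print(o['time'],o['position'].round(4),o['ft_force'].round(2),o['grip_width'],'q6',o['q'][5].round(2)); print(R.round(3).tolist()); print('delta',(R.T@(np.array([x,y,z])-o['position'])*10).round(4))
E
python3 -c "
from d import *
to(.6504,-.0278,.115)"
```

```text
2.1 [0.6207 0.0061 0.2471] [0.63 0.43 0.1 ] 2.5160133721072013e-05 q6 -1.46
[[0.962, 0.004, 0.271], [-0.271, -0.002, 0.962], [0.004, -1.0, -0.001]]
delta [ 0.3722  1.323  -0.2447]
```

{"name": "play_rows", "arguments": {
  "series": [
    [0,0.18,0.1,-0.12,0,0,0],
    [0,0.19,0.2,-0.12,0,0,0],
    [0,0,0.3,0,0,0,0],
    [0,0,0.3,0,0,0,0],
    [0,0,0.2,0,0,0,0],
    [0,0,0.12,0,0,0,0],
    [0,0,0,0,0,0,0],
    [0,0,0,0,0,0,0]
  ]
}}

```text
time: 2.77
position: [0.6462, -0.0223, 0.1254]
tool_rot: [-0.701, 0.096, -0.095, 0.701]
ft_force: [0.3, 0.9, 0.8]
grip_width: 0.0007
```

```bash
python3 -c "
from d import *
to(.6504,-.0278,.105)
im=eyes.camera('top');s=eyes.camera('side')
cv2.imwrite('pics/c1.png',np.hstack([cv2.resize(im[120:250,230:390],None,fx=2.5,fy=2.5,interpolation=3),cv2.resize(s[120:250,200:360],None,fx=2.5,fy=2.5,interpolation=3)])[:,:,::-1])"
```

```text
2.7667 [ 0.6462 -0.0223  0.1254] [0.32 0.88 0.83] 0.0007291256101970366 q6 -1.51
[[0.964, -0.001, 0.267], [-0.267, 0.0, 0.964], [-0.001, -1.0, -0.0]]
delta [ 0.0557  0.2035 -0.0416]
```

View pics/c1.png

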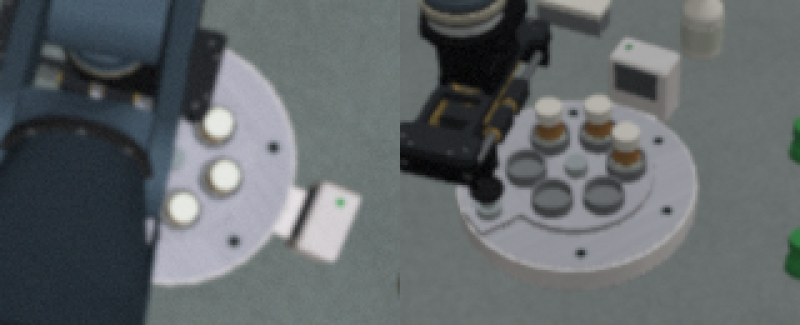

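{"name": "play_rows", "arguments": {
  "series": [
    [0,0.055,0.07,-0.042,0,0,0],
    [0,0,0.08,0,0,0,0],
    [0,0,0.05,0,0,0,0],
    [0,0,0,0,0,0,0],
    [0,0,0,0,0,0,0]
  ]
}}

```text
time: 3.28
position: [0.6501, -0.0283, 0.1049]
tool_rot: [-0.701, 0.096, -0.095, 0.701]
ft_force: [0.2, 0.0, 0.3]
grip_width: 0.0004
```

```bash
python3 -c "
from d import *
to(.6504,-.0278,.090)"
```

```text
3.2833 [ 0.6501 -0.0283  0.1049] [0.23 0.02 0.28] 0.0004004838434589928 q6 -1.51
[[0.964, -0.001, 0.268], [-0.268, 0.0, 0.964], [-0.001, -1.0, -0.0]]
delta [0.0016 0.1494 0.0052]
```

Spot on. Press down 15 mm gently.

{"name": "play_rows", "arguments": {
  "series": [
    [0,0,0.03,0,0,0,0],
    [0,0,0.03,0,0,0,0],
    [0,0,0.03,0,0,0,0],
    [0,0,0.03,0,0,0,0],
    [0,0,0.03,0,0,0,0],
    [0,0,0.0,0,0,0,0],
    [0,0,0.0,0,0,0,0]
  ]
}}

```text
time: 3.87
position: [0.6511, -0.0285, 0.0912]
tool_rot: [0.701, -0.095, 0.096, -0.701]
ft_force: [-1.3, -1.4, 6.0]
grip_width: 0.0006
```

```bash
python3 - <<'E'
from d import *
to(.6504,-.0278,.088)
o=robot.get_obs(); R=Ro.from_quat(o['tool_rot']).as_matrix()
C=np.array([.5700,-.0869]); A=np.deg2rad(36.3+np.arange(0,61,3)); p=C+.1*np.c_[np.cos(A),np.sin(A)]
print((np.c_[np.diff(p,axis=0),np.zeros(20)]@R*10).round(4))
E
```

```text
3.8667 [ 0.6511 -0.0285  0.0912] [-1.32 -1.37  6.03] 0.0005843686044362146 q6 -1.51
[[0.964, 0.001, 0.267], [-0.267, -0.0, 0.964], [0.001, -1.0, -0.0]]
delta [-0.0086  0.0321  0.0046]
[[-0.042  -0.0001  0.0313]
 [-0.0436 -0.0001  0.029 ]
 [-0.045  -0.0001  0.0267]
 [-0.0464 -0.0001  0.0243]
 [-0.0476 -0.0001  0.0219]
 [-0.0486 -0.0001  0.0193]
 [-0.0496 -0.0001  0.0168]
 [-0.0504 -0.0001  0.0142]
 [-0.0511 -0.0001  0.0115]
 [-0.0516 -0.0001  0.0088]
 [-0.052  -0.0001  0.0061]
 [-0.0522 -0.0001  0.0034]
 [-0.0524 -0.0001  0.0006]
 [-0.0523 -0.0001 -0.0021]
 [-0.0521 -0.0001 -0.0048]
 [-0.0518 -0.0001 -0.0076]
 [-0.0513 -0.0001 -0.0103]
 [-0.0507 -0.0001 -0.0129]
 [-0.05   -0.0001 -0.0156]
 [-0.0491 -0.0001 -0.0182]]
```

{"name": "play_rows", "arguments": {
  "series": [
    [0,0,0.015,0,0,0,0],
    [0,-0.021,0,0.0156,0,0,0],
    [0,-0.021,0,0.0156,0,0,0],
    [0,-0.0436,0,0.029,0,0,0],
    [0,-0.045,0,0.0267,0,0,0],
    [0,-0.0464,0,0.0243,0,0,0],
    [0,-0.0476,0,0.0219,0,0,0],
    [0,0,0,0,0,0,0]
  ]
}}

```text
time: 4.53
position: [0.633, -0.0089, 0.0902]
tool_rot: [-0.701, 0.094, -0.096, 0.701]
ft_force: [0.0, 1.0, 7.1]
grip_width: 0.0006
```

```bash
python3 - <<'E'
from d import *
a=np.deg2rad(36.3+15)
to(.57+.1*np.cos(a),-.0869+.1*np.sin(a),.09)
p=robot.get_obs()['position'][:2]-[.57,-.0869];print(np.hypot(*p),np.rad2deg(np.arctan2(p[1],p[0]))-36.3)
im=eyes.camera('top');s=eyes.camera('side')
cv2.imwrite('pics/c2.png',np.hstack([cv2.resize(im[120:250,230:390],None,fx=2.5,fy=2.5,interpolation=3),cv2.resize(s[120:250,200:360],None,fx=2.5,fy=2.5,interpolation=3)])[:,:,::-1])
E
```

```text
4.5333 [ 0.633  -0.0089  0.0902] [0.01 1.01 7.11] 0.0005804437202063204 q6 -1.49
[[0.964, 0.002, 0.267], [-0.267, -0.0, 0.964], [0.002, -1.0, 0.001]]
delta [-0.0048  0.0018 -0.0014]
0.1003154617691335 14.778028842159728
```

View pics/c2.png

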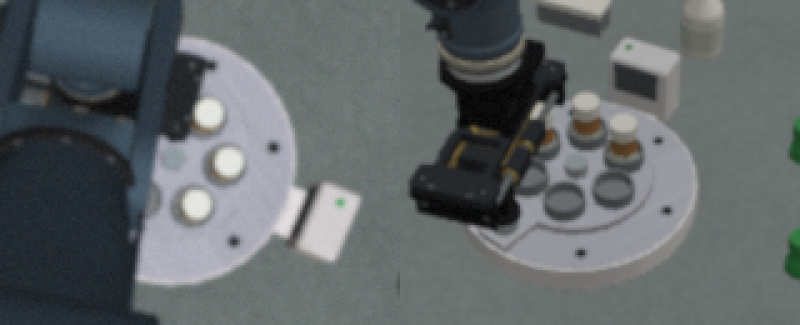

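The table turned with the finger by about 15°: the jars and tab moved and the plunger is still under the tip, at crop (505,210). I'll carry on.

{"name": "play_rows", "arguments": {
  "series": [
    [0,-0.0506,0,0.0193,0,0,0],
    [0,-0.0506,0,0.0168,0,0,0],
    [0,-0.0514,0,0.0142,0,0,0],
    [0,-0.0511,0,0.0115,0,0,0],
    [0,-0.0516,0,0.0088,0,0,0],
    [0,-0.052,0,0.0061,0,0,0],
    [0,-0.0522,0,0.0034,0,0,0],
    [0,-0.0524,0,0.0006,0,0,0],
    [0,-0.0523,0,-0.0021,0,0,0],
    [0,0,0,0,0,0,0]
  ]
}}

```text
time: 5.47
position: [0.59, 0.0109, 0.09]
tool_rot: [-0.701, 0.095, -0.096, 0.701]
ft_force: [0.3, 1.4, 6.8]
grip_width: 0.0003
```

```bash
python3 - <<'E'
from d import *
a=np.deg2rad(36.3+60)
to(.57+.1*np.cos(a),-.0869+.1*np.sin(a),.09)
p=robot.get_obs()['position'][:2]-[.57,-.0869];print(np.hypot(*p),np.rad2deg(np.arctan2(p[1],p[0]))-36.3)
im=eyes.camera('top');s=eyes.camera('side')
cv2.imwrite('pics/c3.png',np.hstack([cv2.resize(im[120:250,230:390],None,fx=2.5,fy=2.5,interpolation=3),cv2.resize(s[120:250,200:360],None,fx=2.5,fy=2.5,interpolation=3)])[:,:,::-1])
E
```

```text
5.4667 [0.59   0.0109 0.09  ] [0.29 1.38 6.78] 0.0003102468057594314 q6 -1.47
[[0.964, 0.002, 0.267], [-0.267, 0.0, 0.964], [0.002, -1.0, 0.0]]
delta [-3.029e-01 -1.000e-04 -6.710e-02]
0.09979650116792861 42.13451775250418
```

View pics/c3.png

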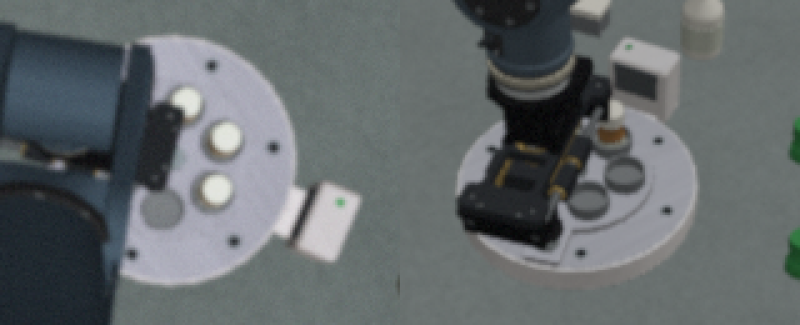

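{"name": "play_rows", "arguments": {
  "series": [
    [0,-0.052,0,-0.0045,0,0,0],
    [0,-0.052,0,-0.0075,0,0,0],
    [0,-0.051,0,-0.01,0,0,0],
    [0,-0.051,0,-0.0127,0,0,0],
    [0,-0.05,0,-0.0155,0,0,0],
    [0,-0.045,0,-0.0168,0,0,0],
    [0,0,0,0,0,0,0],
    [0,0,0,0,0,0,0]
  ]
}}

```text
time: 6.23
position: [0.5597, 0.0122, 0.09]
tool_rot: [-0.701, 0.095, -0.096, 0.701]
ft_force: [-0.7, 0.8, 6.9]
grip_width: 0.0008
```

```bash
cat > chk.py <<'E'
from d import *
import sys
a=np.deg2rad(36.3+60)
to(.57+.1*np.cos(a),-.0869+.1*np.sin(a),.09)
C=np.array([.57,-.0869])
p=robot.get_obs()['position'][:2]-C;print(np.hypot(*p),np.rad2deg(np.arctan2(p[1],p[0]))-36.3)
im=eyes.camera('top');s=eyes.camera('side')
cv2.imwrite('pics/%s.png'%sys.argv[1],np.hstack([cv2.resize(im[120:250,230:390],None,fx=2.5,fy=2.5,interpolation=3),cv2.resize(s[120:250,200:360],None,fx=2.5,fy=2.5,interpolation=3)])[:,:,::-1])
for i in (cv2.imread('pics/top0.png')[:,:,::-1],im):
    i=i.astype(int); m=(i[:,:,0]>i[:,:,2]+4)&(i[:,:,0]>150); m[:135]=0;m[230:]=0;m[:,:270]=0;m[:,345:]=0
    for c,n in blobs(m,25,300):
        q=ray('top',c,.091)[:2]-C; print(c,n,np.hypot(*q).round(4),(np.rad2deg(np.arctan2(q[1],q[0]))%360).round(1))
E
python3 chk.py c4
```

```text
6.2333 [0.5597 0.0122 0.09  ] [-0.72  0.78  6.88] 0.000778716605522675 q6 -1.48
[[0.964, 0.002, 0.268], [-0.268, -0.0, 0.964], [0.002, -1.0, 0.0]]
delta [-0.0076 -0.0005  0.0014]
0.09958462757144759 59.62208859340073
[316.29 168.29] 56 0.048 307.6
[318.93 189.57] 60 0.0476 244.9
[301.97 200.27] 33 0.0445 184.3
[297.26 160.58] 66 0.0482 7.0
[316.08 168.85] 65 0.0468 306.8
[318.05 189.63] 60 0.0458 243.7
```

View pics/c4.png

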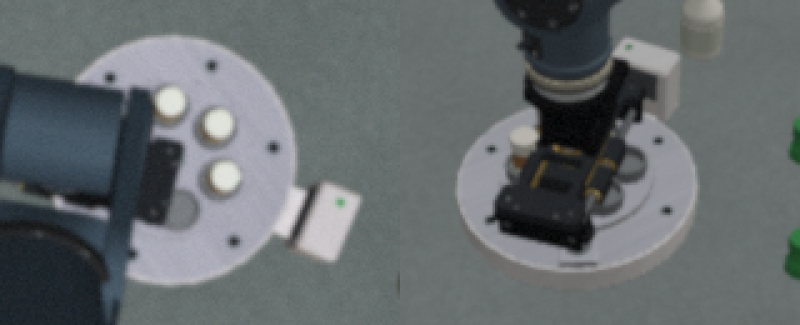

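The jar caps sit within about 1° (under 2 mm) of the new stations, inside the 5 mm capture range. Now lift slowly, straight up.

{"name": "play_rows", "arguments": {
  "series": [
    [0,0,-0.03,0,0,0,0],
    [0,0,-0.03,0,0,0,0],
    [0,0,-0.03,0,0,0,0],
    [0,0,-0.04,0,0,0,0],
    [0,0,-0.1,0,0,0,0],
    [0,0,-0.2,0,0,0,0],
    [0,0,-0.3,0,0,0,0],
    [0,0,-0.3,0,0,0,0],
    [0,0,-0.3,0,0,0,0],
    [0,0,0,0,0,0,0]
  ]
}}

```text
time: 7.17
position: [0.5626, 0.0117, 0.2282]
tool_rot: [0.701, -0.091, 0.1, -0.7]
ft_force: [1.3, 0.0, 0.1]
grip_width: 0.0001
```

{"name": "play_rows", "arguments": {
  "series": [
    [0,-0.2,0,0.25,0,0,0],
    [0,-0.2,0,0.25,0,0,0],
    [0,-0.2,0,0.25,0,0,0],
    [0,-0.2,0,0.25,0,0,0],
    [0,-0.2,0,0.25,0,0,0],
    [0,-0.2,0,0.25,0,0,0],
    [0,-0.2,0,0.25,0,0,0],
    [0,-0.2,0,0.25,0,0,0],
    [0,-0.1,0,0.2,0,0,0],
    [0,0,0,0,0,0,0],
    [0,0,0,0,0,0,0]
  ]
}}

```text
time: 8.08
position: [0.4534, 0.2704, 0.2217]
tool_rot: [0.701, -0.095, 0.094, -0.701]
ft_force: [0.2, 0.2, 0.1]
grip_width: 0.0006
```

```bash
python3 chk.py c5; python3 - <<'E'
from h import *
im=eyes.camera('top');g=im.max(2).astype(int);m=np.zeros(g.shape,bool); m[130:240,245:345]=True
for c,a in blobs((g<60)&m,60,400): print('top',c,a,ray('top',c,.076)[:2])
s=eyes.camera('side');gs=s.max(2).astype(int);m=np.zeros(g.shape,bool); m[165:230,222:320]=True
for c,a in blobs((gs<60)&m,60,400): print('side',c,a,ray('side',c,.076)[:2])
print([proj('side',(.559,.0125,z)) for z in (.072,.064)])
E
```

```text
8.0833 [0.4534 0.2704 0.2217] [0.18 0.15 0.09] 0.0006047064136455989 q6 -0.98
[[0.964, -0.0, 0.265], [-0.265, -0.001, 0.964], [-0.0, -1.0, -0.001]]
delta [ 1.7015  1.3181 -2.2066]
0.3758334228997269 71.77325371218252
[316.29 168.29] 56 0.048 307.6
[318.93 189.57] 60 0.0476 244.9
[301.97 200.27] 33 0.0445 184.3
[296.68 160.62] 53 0.0483 8.6
[315.84 167.89] 63 0.0477 309.3
[318.57 189.38] 53 0.0467 244.9
top [257.35 186.6 ] 117 [0.55993401 0.01251328]
side [310.69 195.66] 64 [ 0.46492624 -0.02790044]
side [270.94 208.42] 126 [0.55607897 0.01639417]
[array([269.85715101, 208.33272548]), array([269.98476786, 210.66851922])]
```

View pics/c5.png

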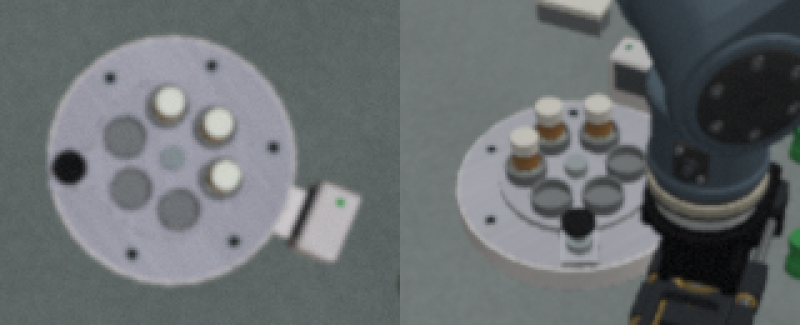

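```bash
python3 -c "
from h import *
ticket.hand_in(); print(robot.get_obs()['time'])"
```

```text
the job is handed in; nothing more can be done
the job is handed in; nothing more can be done
```

The next jar is at the label reader: I turned the table anticlockwise to the very next hole, the plunger sprang out there, and I handed the job in after about 8 s of the 38 s allowed. No verdict was reported.

I pressed the plunger with the closed fingertips at about 6–7 N (roughly 10–11 mm in), dragged it through 60°, released it straight up and moved the arm clear.

**What the last pictures showed**
- **Table:** the plunger head is at (0.560, 0.0125), against (0.559, 0.0125) for the next hole. Just before release the table was about 1° short. The release closed that gap: the two stations where jars stood before and after agree to 0–2°, within measurement noise.
- **Plunger:** in the side view the head is at row 208.4. A fully-out head should be at 208.3, and one 8 mm in about 2 px lower. The stem is visible under the head.
- **Jars:** all three look upright in their cups. The jar caps measured 47–48 mm from the axis, against 50 mm nominal, but they read the same before the move, so this is a measurement bias.
- **Force:** the wrist force read about 0 after the arm left.

**Not checked:** I read the plunger and table positions only from the images. I did not re-measure the bottle, slide box and beaker; the arm stayed above them.

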